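Shut the dust drawer and hold the polishing-box guard open

ROBOT

A 7-joint arm with a two-finger parallel gripper is mounted at the origin on the work surface. World frame = base frame: x ahead of the robot, y to its left, z up, the work surface at z = 0. Lengths are in mm, angles in rad, forces in N, time in s.
With the tool pointing down it reaches from about 350 to 775 mm from the base axis. Payload 3.1 kg.
Tool frame: the origin (TCP) lies midway between the tips of the shut fingers; the grasp point (between the pads) lies 19 mm behind it; z points along the fingers, y is the direction in which the jaws open and shut (so a half turn about z gives the same grasp; the last joint's range is limited). The gripper opens to 85 mm and grips with 20 to 120 N. Pads are 22 mm wide; open, the fingers measure 114 mm over their backs; the gripper's body (76 mm by 85 mm) begins 54 mm behind the grasp point. The pads swing forward as they close: fully open they stand 13 mm farther back than shut.
Start: joints at [-0.042, 0.311, 0.014, 1.512, -0.004, 1.319, -0.027], TCP at [550.016, 0.032, 231.304] pointing down, gripper open.
Joint ranges: [-2.7, 2.7], [-0.3, 1.91], [-1.27, 1.3], [0.12, 2.57], [-1.44, 4.58], [0.2, 2.03], [-3.05, 3.05]. Speed limits (rad/s): [2.79, 2.79, 3.14, 3.14, 3.14, 3.14, 3.14].

INTERFACE

Orientations are given as [roll, pitch, yaw] about the fixed x, y, z axes, in that order (R = Rz(yaw) Ry(pitch) Rx(roll)).
In Python, from bench import monitor, optics, job_done, models gives the robot as it stands.
- The arm moves only by the tool drive_tool, never from a script. Its arguments are lists of equal length, an entry for each row: "travel": the shift along the tool's x, y, z in units of 30 mm (1.0 is 30 mm), a list of three; "twist": the turn about the tool's z in units of 5 degrees (1.0 is 5 degrees). In form: {"travel": [[dx, dy, dz], ...], "twist": [twist, ...]}. A call has exactly 5 rows; each row is the pose to reach, as a shift and turn from the pose measured when the call began, along the tool's axes at that moment; what a row does not reach only later rows make up. A row lasts 1/12 s, in which the tool goes at most 41.7 mm and 7.16 degrees, less where a joint would pass 70% of its speed; a pose out of reach is approached as far as the arm can. A call with a gripper value outside its range is refused whole. "fingers" is the closure, from 0 (fully open) to 1 (shut), set as the call begins (left out, the last holds). The fingers move at their own pace and stop on an object; "force" is the grip in N (left out, the last holds). Time passes only in rows, so rows that repeat a pose let the fingers close, or fill a call up. It gives the time, the measured TCP pose, the force and the opening at its end, in the units of the state.
- monitor.get_obs(): the state, without advancing time (a new reading comes with each control period).
- optics.camera(name): name is "scene" or "side" or "wrist"; returns (picture, depth): 480x640x3 uint8, red, green, blue; 480x640 float32, mm along the optical axis (not along the pixel's ray), 0 where there is no reading.
- optics.calibration(name): a dict with "K" (3x3 intrinsics, pixels), "rvec" (rotation vector, rad) and "tvec" (3), from world to camera coordinates, as OpenCV has them; the wrist camera has in their place "hand_eye" (4x4, takes a point from camera to tool coordinates, whose origin is the TCP and whose axes are the flange's). Camera axes: x right, y down, z forward; pixel columns grow to the right and rows downward; lengths in mm; the calibration is good to about 2 mm. A picture is of the moment at which its call begins: read the wrist's pose just before it. calibration takes no time and is no camera call.
- job_done(): hands the job in, once; it reports no verdict.
Trained networks look in the newest picture that a camera, given by its name, has taken for a name from the list of things; names that differ only in an ending like _2 or _b are one class to them, and where a whole thing is asked for, a point or a joint stands for the part that bears it (a point fixed in the world has none). Each returns a list of dicts, best first, with "confidence" (0 to 1); they miss things now and then, are a little off and sometimes report something else, mostly with a low value. They report only what shows in the picture. A call takes as long as a camera call.
- models.find_in(camera, query): "bbox" ([left, top, right, bottom] in pixels, round what is visible of it).
The state is a dict: "clock": time; "joint_positions": joint angles; "dq": joint speeds; "joint_torque": joint torques, N m; "tool_pos": TCP position; "tool_rot": TCP orientation; "ft_force": force on the tool from outside, world axes, zero at the start; "ft_torque": the same for the moment, N m; "grip_width": opening from 0.0 (shut) to 1.0 (fully open).
Only numpy, scipy, OpenCV 4.12 (cv2) and the standard library are available. Lean on these libraries where they do the work, as an engineer would, in place of code of your own. Each camera call takes 0.05 s, during which the arm holds its last target. There are 200 camera calls.

TASK

On the jeweller's bench, first push the open dust drawer of the polishing box fully home until it clicks into its catch. Then lift the box's hinged clear guard by its red handle and hold it open at 45 degrees so that I can change the buffs: it falls shut if let go, so finish while still holding it there, with the drawer still home. Leave the charcoal block, the enamel jar and the soldering pick where they lie.

Things in the scene. Friction and masses are not known exactly. Their poses are not given: they have to be found in the camera images.
- drawer (a joint): Opening of the dust drawer, m: 0 = fully home; starts 0.045 to 0.075 out, towards the robot. It slides level along the box's depth with about 1 N of friction. A sprung ball catch resists with up to about 3 N from 14 to 6 mm before home, then draws it in over the last 4 mm and keeps it home. Pushed slowly it goes home with about 4 N (more if pushed fast); it stops dead at 0.
- drawer_pull (a point): Centre of the drawer's steel bar handle: a round bar 12 mm thick and 90 mm long, level, parallel to the box's front, 33 mm above the bench. The bar's axis stands 28 mm in front of the drawer's teal front panel (230 mm wide, 50 mm high, 12 mm thick). The point moves with the drawer; its own +x axis points into the box (the way the drawer shuts), its z up.
- guard (a joint): Angle of the guard above shut, rad: 0 = shut and level (its start), 0.785 = 45 degrees; grows as the front edge rises, up to 1.7. The guard is a 180 x 240 x 8 mm panel, teal frame round a clear window, its handle 30 mm back from the free front edge. It weighs 0.25 to 0.5 kg, turns freely and falls shut when let go.
- guard_grip (a point): Centre of the guard's red handle: a level barrel 18 mm in diameter, 40 mm long, flat ends, its axis parallel to the hinge, on a 12 mm thick stem 36 mm above the guard's top face, midway across the width. When shut it lies 150 mm in front of the hinge axis and 44 mm above it (165 mm above the bench). Pinched by its ends from above, it turns between the fingers as the guard rises.
- guard_hinge (a point): Middle of the guard's hinge axis, along the far top edge of the polishing box, 120.5 mm above the bench; fixed to the box. Its x axis is horizontal and points from the box's front to its back, y along the hinge axis, z up. The guard's front edge rises and swings back over it.
- polisher: The polishing box: grey metal housing 180 mm deep (x), 240 mm wide (y), 120 mm high, fixed to the bench, with two small buffs inside, a motor at the back and the dust drawer at the bottom of its front. Origin at the centre of its underside; x points to its back. The front face is 90 mm in front of the origin, and the hinge axis 88 mm behind it.
- block_mid (a point): Centre of the black charcoal soldering block, 110 x 70 x 30 mm, lying loose on the bench beside the box; to be left alone.
- jar_mid (a point): Centre of the small blue enamel jar with a black cap, 42 mm in diameter, 50 mm high, standing loose on the bench; to be left alone.
- pick_mid (a point): Point on the soldering pick, 6.5 mm above the bench: dark red square handle 90 mm long and 13 mm thick towards its -x, thin steel rod 50 mm long towards its +x, lying loose on the bench; to be left alone.

How it is judged (in metres and radians):
On the way, in this order (a step that is already met when the one before it is completed fails the run):
1. the drawer is home in its catch (within 3 mm) with the guard still shut (under 6 degrees) (value of joint drawer below 0.003 m and value of joint guard below 0.1 rad), for 0.2 s.
2. the guard is lifted past 30 degrees (value of joint guard above 0.52 rad), for 0.1 s.
At the end, for the whole second after the job is handed in: The guard is held still by the robot at 45 degrees, within 6 degrees either way, touched with more than 0.3 N, and the drawer is home within 3 mm (value of joint guard between 0.68 and 0.89 rad and velocity of joint guard between -0.1 and 0.1 rad/s and (contact force between guard and the fingers above 0.3 N or contact force between guard and the arm above 0.3 N) and value of joint drawer below 0.003 m); the arm keeps its last pose, push and grip.
It fails at once if the guard is raised (over 12 degrees) while the drawer is more than 10 mm open (value of joint guard above 0.21 rad and value of joint drawer above 0.01 m).
It fails at once if the block, jar or pick is moved by more than 25 mm (distance of any of block_mid, jar_mid, pick_mid from where it was at the start of the episode above 0.025 m).
It also fails if it takes over 45 s, if anything falls off the work surface, if the arm or the gripper's body presses on something with over 40 N, if the wrist force passes 120 N, or if a joint passes its speed limit or range.

## Working session

There is one attempt and no reset: what is moved stays moved. The work goes in short steps, Python scripts to look and compute and a tool call to move; the robot and the scene stay as the last step left them, time stands still between calls to the robot, and variables do not carry over. Pictures are saved under pics/ and viewed, on a budget of 10 in all, crops included, one or two more only if the job needs it, and the job is handed in when it is done.

Besides the shell and the picture viewer there is one more tool, called after "Request:" by a JSON object that holds its "name" and its "arguments". drive_tool: Moves the arm, as the interface text tells. Its arguments: {"type":"object","properties":{"travel":{"type":"array"},"twist":{"type":"array"},"fingers":{"type":"number"},"force":{"type":"number"}},"required":["travel","twist"]}

```bash
mkdir -p pics; cat > h.py <<'E'
import numpy as np, cv2
from bench import monitor, optics, job_done, models
def shot(n,name=None):
    o=monitor.get_obs(); p,d=optics.camera(n)
    if name: cv2.imwrite('pics/'+name,p[:,:,::-1])
    return p,d,o
def cam2w(n,o):
    c=optics.calibration(n)
    if n=='wrist':
        from scipy.spatial.transform import Rotation as R
        T=np.eye(4);T[:3,:3]=R.from_euler('xyz',o['tool_rot']).as_matrix();T[:3,3]=o['tool_pos']
        return c['K'],T@np.array(c['hand_eye'])
    Rm=cv2.Rodrigues(np.array(c['rvec'],float))[0];T=np.eye(4);T[:3,:3]=Rm.T;T[:3,3]=-Rm.T@np.ravel(c['tvec'])
    return c['K'],T
def cloud(n,d,o):
    K,T=cam2w(n,o);K=np.array(K);v,u=np.mgrid[:480,:640]
    P=np.stack([(u-K[0,2])/K[0,0]*d,(v-K[1,2])/K[1,1]*d,d],-1)
    W=P@T[:3,:3].T+T[:3,3];W[d==0]=np.nan
    return W
E
python3 - <<'E'
from h import *
np.set_printoptions(precision=1,suppress=True)
print(monitor.get_obs())
ims=[]
for n in ('scene','side'):
    p,d,o=shot(n);W=cloud(n,d,o);ims.append(p)
    np.save(n+'.npy',W)
    for q in ('drawer_pull','guard_grip','polisher','block_mid','jar_mid','pick_mid'):
        for r in models.find_in(n,q)[:2]:
            b=np.array(r['bbox']).astype(int);x,y=(b[0]+b[2])//2,(b[1]+b[3])//2
            w=W[max(b[1],0):b[3]+1,max(b[0],0):b[2]+1].reshape(-1,3)
            print(n,q,round(r['confidence'],2),b,W[y,x],np.nanmedian(w,0))
    cv2.imwrite(f'pics/{n}0.png',p[:,:,::-1])
E
```

```text
{'clock': 0.0, 'joint_positions': array([-0. ,  0.3,  0. ,  1.5, -0. ,  1.3, -0. ]), 'dq': array([ 0.,  0., -0., -0.,  0., -0.,  0.]), 'joint_torque': array([ -0. , -38. ,   0.1, -23.1,   0. ,   0. ,   0. ]), 'tool_pos': array([549.3,   0. , 230.2]), 'tool_rot': array([-3.1,  0. ,  1.6]), 'ft_force': array([ 0.2, -0.5,  0. ]), 'ft_torque': array([ 0., -0.,  0.]), 'grip_width': 0.9984864064477709}
scene drawer_pull 0.8 [275 235 299 271] [538.1  14.   46.6] [537.8   8.3  37.1]
scene guard_grip 0.81 [294 188 441 275] [689.7  69.7 126.9] [676.2  89.7 124.9]
scene polisher 0.92 [277 189 470 331] [741.1  -4.3 126.2] [715.2  60.7  48.8]
scene block_mid 0.82 [235 272 297 325] [ 574.  -105.8   30.3] [ 563.7 -100.2   14.5]
side drawer_pull 0.91 [260 264 378 349] [546.4 137.4  52.9] [557.4 123.4  28.5]
side guard_grip 0.55 [195 197 359 277] [672.1  98.8 125.5] [690.1  76.2 124.1]
side polisher 0.98 [184 196 379 349] [610.5 158.  106. ] [639.1 120.2  36.9]
side polisher 0.6 [360 246 415 288] [539.4 -64.4  31.3] [539.5 -75.9  28.3]
side block_mid 0.67 [359 244 418 290] [538.6 -66.7  30.5] [538.4 -77.7  26.2]
side jar_mid 0.65 [185 295 210 332] [710.4 264.2  38.2] [718.2 259.   20.9]
side jar_mid 0.44 [256 263 377 348] [549.8 141.2  55.7] [560.4 126.1  28.9]
side pick_mid 0.57 [185 343 248 384] [618.6 308.8   9.2] [624.2 307.    0.2]
```

View pics/scene0.png

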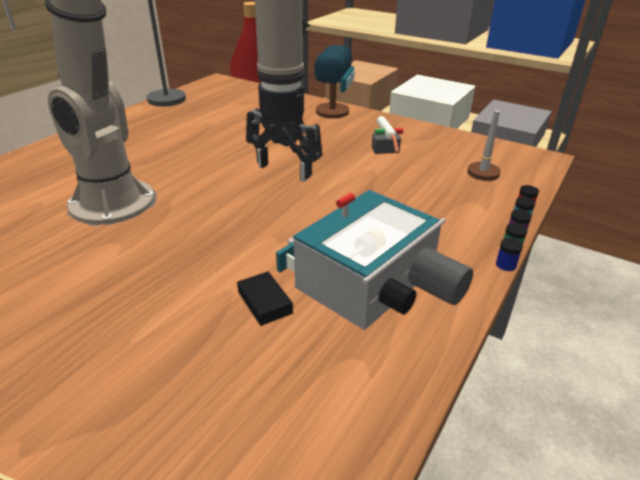

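View pics/side0.png

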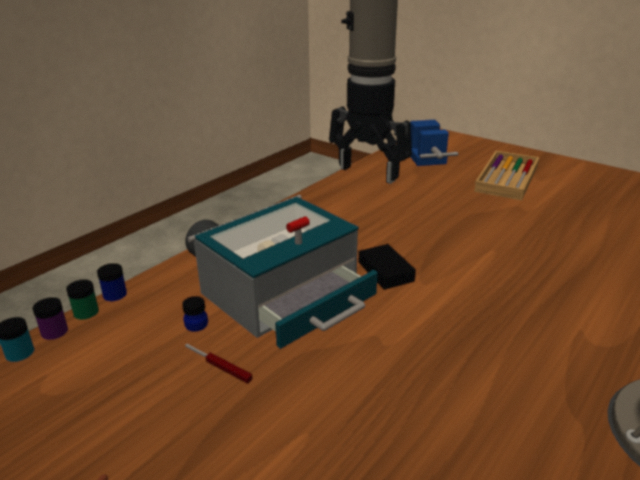

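The side view shows the open drawer with its bar at about (340,313) and the red handle at (298,224). The jar is at (195,313), the pick at (220,362) and the block at (388,266). I'll measure the box yaw and key points from the depth clouds.

```bash
python3 - <<'E'
from h import *
np.set_printoptions(precision=3,suppress=True)
o=monitor.get_obs();print(o['tool_rot'])
for n in ('scene','side'):
    W=np.load(n+'.npy');p=cv2.imread(f'pics/{n}0.png').astype(int)
    b,g,r=p[...,0],p[...,1],p[...,2]
    near=(W[...,0]>400)&(W[...,0]<1000)&(abs(W[...,1])<350)
    red=(r>130)&(g<60)&(b<60)&near&(W[...,2]>140)&(W[...,2]<190)
    P=W[red];print(n,'red',len(P),P.mean(0),P.min(0),P.max(0))
    teal=(g>r+30)&(b>r+30)&near
    T=W[teal&(W[...,2]>112)&(W[...,2]<140)]
    rect=cv2.minAreaRect(T[:,:2].astype(np.float32));print('guard',len(T),rect,T[:,2].mean());print(cv2.boxPoints(rect))
    D=W[teal&(W[...,2]<60)&(W[...,2]>5)]
    if len(D)>20:
        rect=cv2.minAreaRect(D[:,:2].astype(np.float32));print('panel',len(D),D[:,2].max(),rect);print(cv2.boxPoints(rect))
    
    # bar: grey pixels, x closer to robot than panel
    if n=='side':
        s=(abs(r-g)<15)&(abs(g-b)<15)&(r>90)&near&(W[...,2]>15)&(W[...,2]<50)
        s[:260]=0;s[:,:300]=0;s[:,385:]=0;s[350:]=0
        Q=W[s];print('bar',len(Q),Q.mean(0),cv2.minAreaRect(Q[:,:2].astype(np.float32)))
E
```

```text
[3.142 0.    1.571]
scene red 65 [630.83   84.496 169.839] [618.397  69.657 160.045] [639.046 105.92  173.662]
guard 2856 ((685.364501953125, 80.59566497802734), (239.76510620117188, 176.08163452148438), 80.52799987792969) 127.8991417432558
[[578.796 -23.164]
 [752.476 -52.141]
 [791.933 184.355]
 [618.253 213.332]]
panel 114 59.84906811463986 ((531.1512451171875, 25.921005249023438), (21.911949157714844, 75.25806427001953), 11.965415954589844)
[[512.632  60.461]
 [528.235 -13.162]
 [549.67   -8.619]
 [534.068  65.004]]
side red 79 [623.064  94.986 171.527] [616.25   74.512 167.915] [630.901 113.076 174.31 ]
guard 2969 ((682.8660888671875, 86.52307891845703), (238.24441528320312, 177.0621795654297), 80.32008361816406) 128.27398402578072
[[575.566 -16.017]
 [750.107 -45.789]
 [790.166 189.063]
 [615.625 218.835]]
panel 494 59.92971305889159 ((546.2607421875, 108.36509704589844), (228.88052368164062, 12.084181785583496), 80.46773529052734)
[[521.35   -3.494]
 [533.268  -5.496]
 [571.171 220.225]
 [559.254 222.226]]
bar 1082 [573.791  77.593  31.285] ((569.2239379882812, 77.20329284667969), (109.26881408691406, 196.45863342285156), 41.87968444824219)
```

Request:
{"name": "drive_tool", "arguments": {"travel": [[0.9, -0.8, 0], [1.8, -1.6, 0], [2.6, -2.5, 0], [3.5, -3.3, 0], [4.3, -4.1, 0]], "twist": [0.5, 1.0, 1.5, 1.92, 1.92], "fingers": 0.5}}

```text
clock: 1.12
tool_pos: [425.6, 130.6, 231.5]
tool_rot: [3.141, -0.001, 1.403]
ft_force: [-0.4, 0.8, 0.8]
grip_width: 0.504
```

Request:
{"name": "drive_tool", "arguments": {"travel": [[0, 0, 1.3], [0, 0, 2.6], [0, 0, 3.9], [0, 0, 5.0], [0, 0, 5.0]], "twist": [0, 0, 0, 0, 0]}}

```text
clock: 1.53
tool_pos: [419.8, 128.7, 75.9]
tool_rot: [-3.13, 0.006, 1.403]
ft_force: [-0.9, 0.1, -0.8]
grip_width: 0.501
```

Request:
{"name": "drive_tool", "arguments": {"travel": [[0, 0.1, 0.7], [0, 0.2, 1.4], [0, 0.2, 1.97], [0, 0.2, 1.97], [0, 0.2, 1.97]], "twist": [0, 0, 0, 0, 0]}}

```text
clock: 1.95
tool_pos: [425.6, 127.6, 17.7]
tool_rot: [-3.13, 0.006, 1.403]
ft_force: [0.2, 0.0, -0.1]
grip_width: 0.501
```

```bash
python3 - <<'E'
from h import *
p,d,o=shot('side');cv2.imwrite('pics/s1.png',cv2.resize(p[180:440,180:560],None,fx=2,fy=2)[:,:,::-1]);print(o['tool_pos'])
E
```

```text
[425.63909208 127.60870974  17.70369644]
```

View pics/s1.png

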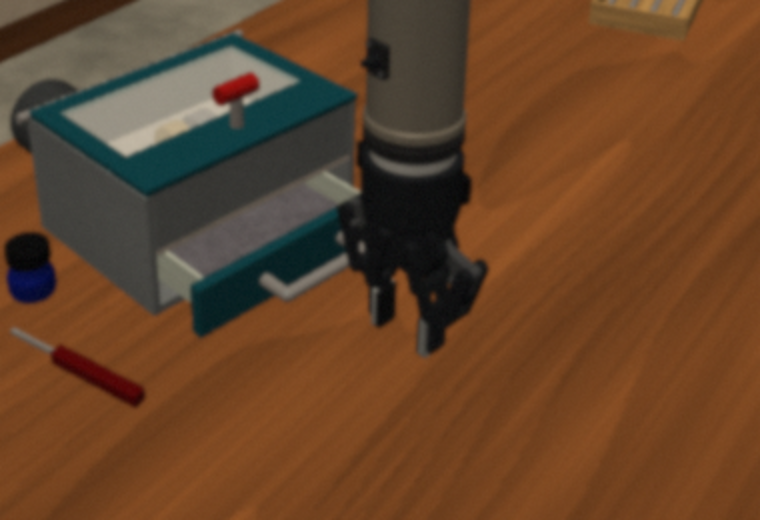

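The view shows the front fingertip at about (380,310) facing the bar, which ends near (350,260) in the crop. The path is clear, so I'll push.

Request:
{"name": "drive_tool", "arguments": {"travel": [[0, 0.4, 0], [0, 0.8, 0], [0, 1.2, 0], [0, 1.6, 0], [0, 2.0, 0]], "twist": [0, 0, 0, 0, 0]}}

```text
clock: 2.42
tool_pos: [487.0, 118.6, 20.2]
tool_rot: [-3.134, 0.003, 1.403]
ft_force: [-1.4, 1.3, 2.4]
grip_width: 0.501
```

Request:
{"name": "drive_tool", "arguments": {"travel": [[0, 0.15, 0], [0, 0.3, 0], [0, 0.45, 0], [0, 0.6, 0], [0, 0.75, 0]], "twist": [0, 0, 0, 0, 0]}}

```text
clock: 2.83
tool_pos: [508.8, 115.3, 20.5]
tool_rot: [-3.133, 0.003, 1.404]
ft_force: [-6.1, 1.5, 6.4]
grip_width: 0.493
```

```bash
cat > pan.py <<'E'
from h import *
np.set_printoptions(precision=1,suppress=True)
p,d,o=shot('side');W=cloud('side',d,o);p=p.astype(int)
r,g,b=p[...,0],p[...,1],p[...,2]
T=(g>r+30)&(b>r+30)
D=W[T&(W[...,2]<60)&(W[...,2]>5)&(W[...,0]>400)&(W[...,0]<700)&(abs(W[...,1])<300)]
bx=np.array([.986,-.167]);s=D[:,:2]@bx
print('panel along x: 5%,50%,95%',np.percentile(s,[5,50,95]),'guard front',np.array([595.6,101.4])@bx,'tool',o['tool_pos'],o['tool_pos'][:2]@bx,o['ft_force'])
E
python3 pan.py
```

```text
panel along x: 5%,50%,95% [549.8 552.8 558. ] guard front 570.3278 tool [508.8 115.3  20.5] 482.42031044555455 [-6.1  1.5  6.4]
```

Request:
{"name": "drive_tool", "arguments": {"travel": [[0, 0.08, 0], [0, 0.16, 0], [0, 0.24, 0], [0, 0.32, 0], [0, 0.4, 0]], "twist": [0, 0, 0, 0, 0]}}

```text
clock: 3.3
tool_pos: [519.9, 113.5, 19.9]
tool_rot: [-3.131, 0.003, 1.404]
ft_force: [-2.3, 0.2, -0.1]
grip_width: 0.502
```

```bash
python3 pan.py
```

```text
panel along x: 5%,50%,95% [561.1 564.4 569.3] guard front 570.3278 tool [519.9 113.5  19.9] 493.6758639317099 [-2.3  0.2 -0.1]
```

Request:
{"name": "drive_tool", "arguments": {"travel": [[0, 0.05, 0], [0, 0.1, 0], [0, 0.15, 0], [0, 0.2, 0], [0, 0.25, 0]], "twist": [0, 0, 0, 0, 0]}}

```text
clock: 3.77
tool_pos: [520.8, 113.3, 19.5]
tool_rot: [-3.117, 0.006, 1.405]
ft_force: [-19.5, 1.6, 16.9]
grip_width: 0.499
```

```bash
python3 pan.py
```

```text
panel along x: 5%,50%,95% [561.5 565.4 570.3] guard front 570.3278 tool [520.8 113.3  19.5] 494.58135300271 [-19.5   1.6  16.9]
```

Request:
{"name": "drive_tool", "arguments": {"travel": [[0, -0.5, 0], [0, -1.5, 0], [0, -1.5, -1.2], [0, -1.5, -2.5], [0, -1.5, -3.8]], "twist": [0, 0, 0, 0, 0]}}

```text
clock: 4.23
tool_pos: [478.6, 120.3, 134.8]
tool_rot: [-3.116, 0.007, 1.405]
ft_force: [0.9, 0.5, -0.8]
grip_width: 0.503
```

Request:
{"name": "drive_tool", "arguments": {"travel": [[0, 0, -1.2], [0, 0, -2.4], [0, 0.4, -3.6], [0, 0.8, -4.3], [0, 1.2, -4.3]], "twist": [0, -1.4, -2.8, -4.2, -5.6], "fingers": 0}}

```text
clock: 4.65
tool_pos: [522.5, 115.0, 269.7]
tool_rot: [-3.131, -0.003, 1.899]
ft_force: [0.1, 0.7, -0.3]
grip_width: 0.999
```

```bash
python3 pan.py; python3 -c "
from h import *
print(monitor.get_obs()['joint_positions'],monitor.get_obs()['tool_rot'])"
```

```text
panel along x: 5%,50%,95% [561.7 565.3 570.6] guard front 570.3278 tool [522.5 115.  269.7] 495.98702257883406 [ 0.1  0.7 -0.3]
[-0.15336441  0.2802213  -0.11839146  1.46866482  0.03116084  1.40816028
  0.05755768] [-3.12823213e+00 -2.76728428e-03  1.90098968e+00]
```

Request:
{"name": "drive_tool", "arguments": {"travel": [[0, 0, 0], [0, 0, 0], [0, 0, 0], [0, 0, 0], [0, 0, 0]], "twist": [-1.4, -2.8, -4.2, -5.6, -7.0]}}

```text
clock: 5.12
tool_pos: [523.9, 113.0, 265.5]
tool_rot: [-3.132, -0.009, 2.515]
ft_force: [1.0, -0.7, -0.6]
grip_width: 0.999
```

Request:
{"name": "drive_tool", "arguments": {"travel": [[0, 0, 0], [0, 0, 0], [0, 0, 0], [0, 0, 0], [0, 0, 0]], "twist": [-1.4, -2.8, -4.2, -5.3, -5.3]}}

```text
clock: 5.53
tool_pos: [524.1, 112.4, 264.7]
tool_rot: [-3.137, -0.013, 2.977]
ft_force: [-1.6, -0.7, 0.2]
grip_width: 1.002
```

```bash
cat > red.py <<'E'
from h import *
import sys
np.set_printoptions(precision=2,suppress=True)
p,d,o=shot('wrist',sys.argv[1]);print(o['tool_pos'],o['tool_rot'],o['joint_positions'])
W=cloud('wrist',d,o);q=p.astype(int);r,g,b=q[...,0],q[...,1],q[...,2]
m=(r>110)&(g<60)&(b<60)&(W[...,2]>130)&(W[...,2]<200)
P=W[m];print(len(P))
if len(P):
    v,u=np.nonzero(m);print('px',u.min(),u.max(),v.min(),v.max())
    c=P[:,:2].astype(np.float32);R=cv2.minAreaRect(c);print(R,P[:,2].max(),np.median(P,0))
print(models.find_in('wrist','guard_grip')[:2])
E
python3 red.py w1.png
```

```text
[524.12 112.44 264.75] [-3.14 -0.01  2.98] [-0.03  0.29 -0.27  1.47  0.08  1.41  1.1 ]
1301
px 294 349 365 389
((624.5262451171875, 94.65776062011719), (38.5432014465332, 14.349820137023926), 82.31352996826172) 174.50158626802946 [622.32  95.11 170.99]
[{'bbox': [185.0, 307.9, 459.9, 433.0], 'confidence': 0.88}]
```

View pics/w1.png

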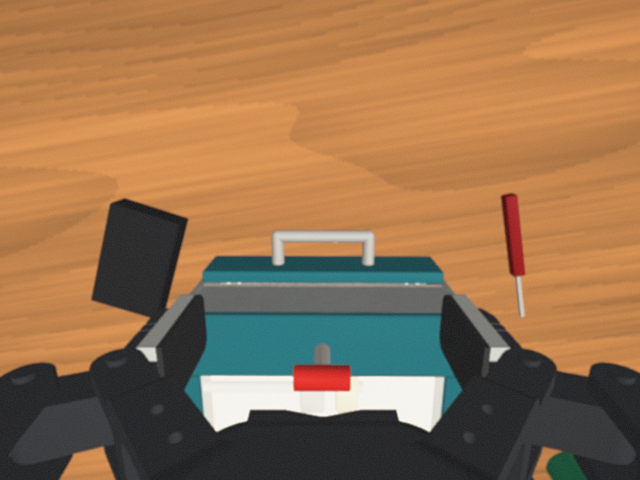

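Request:
{"name": "drive_tool", "arguments": {"travel": [[-0.9, 0, 0], [-1.8, 0, 0], [-2.7, 0, 0.3], [-3.45, 0, 0.6], [-3.45, 0, 0.6]], "twist": [0, 0, 0, 0, 0]}}

```text
clock: 6.05
tool_pos: [628.3, 92.2, 241.2]
tool_rot: [-3.134, -0.015, 2.966]
ft_force: [-0.1, -1.0, -0.3]
grip_width: 1.003
```

```bash
python3 red.py w2.png
```

```text
[628.33  92.23 241.24] [-3.13 -0.01  2.97] [-0.03  0.51 -0.24  1.2   0.12  1.45  1.14]
1945
px 292 361 229 257
((625.7395629882812, 94.45082092285156), (38.940940856933594, 15.427472114562988), 80.28262329101562) 174.77944663976913 [624.53  94.83 171.77]
[{'bbox': [146.3, 179.4, 511.0, 414.6], 'confidence': 0.7}]
```

Request:
{"name": "drive_tool", "arguments": {"travel": [[0.09, 0.06, 0.8], [0.09, 0.06, 1.6], [0.09, 0.06, 2.3], [0.09, 0.06, 2.8], [0.09, 0.06, 3.15]], "twist": [0, 0, 0, 0, 0]}}

```text
clock: 6.57
tool_pos: [620.1, 97.2, 148.6]
tool_rot: [-3.135, -0.017, 2.97]
ft_force: [0.0, -0.2, -0.1]
grip_width: 0.999
```

Request:
{"name": "drive_tool", "arguments": {"travel": [[0, 0, 0], [0, 0, 0], [0, 0, 0], [0, 0, 0], [0, 0, 0]], "twist": [0, 0, 0, 0, 0]}}

```text
clock: 6.98
tool_pos: [621.0, 97.5, 150.2]
tool_rot: [-3.136, -0.014, 2.97]
ft_force: [-0.6, -0.3, 0.5]
grip_width: 1.002
```

Request:
{"name": "drive_tool", "arguments": {"travel": [[-0.17, -0.06, 0.14], [-0.17, -0.06, 0.14], [-0.17, -0.06, 0.14], [-0.17, -0.06, 0.14], [-0.17, -0.06, 0.14]], "twist": [0, 0, 0, 0, 0]}}

```text
clock: 7.4
tool_pos: [625.6, 94.9, 145.8]
tool_rot: [-3.136, -0.015, 2.97]
ft_force: [0.6, -0.9, -0.4]
grip_width: 1.001
```

Request:
{"name": "drive_tool", "arguments": {"travel": [[0, 0, 0], [0, 0, 0], [0, 0, 0], [0, 0, 0], [0, 0, 0]], "twist": [0, 0, 0, 0, 0], "fingers": 1, "force": 50}}

```text
clock: 7.82
tool_pos: [625.4, 94.4, 146.2]
tool_rot: [-3.136, -0.015, 2.97]
ft_force: [-1.7, -0.5, 1.2]
grip_width: 0.456
```

Request:
{"name": "drive_tool", "arguments": {"travel": [[0, 0, 0], [0, 0, 0], [0, 0, 0], [0, 0, 0], [0, 0, 0]], "twist": [0, 0, 0, 0, 0]}}

```text
clock: 8.23
tool_pos: [625.5, 94.4, 146.2]
tool_rot: [-3.135, -0.015, 2.97]
ft_force: [-0.1, -0.3, 1.2]
grip_width: 0.457
```

```bash
python3 red.py w3.png; python3 pan.py
```

```text
[625.46  94.36 146.16] [-3.14 -0.01  2.97] [-0.03  0.56 -0.24  1.37  0.13  1.25  1.13]
5376
px 263 382 304 355
((625.7311401367188, 94.67583465576172), (39.55530548095703, 16.11712074279785), 81.12350463867188) 174.68762008708438 [623.47  95.78 171.42]
[{'bbox': [43.1, 214.7, 606.6, 480.0], 'confidence': 0.66}]
panel along x: 5%,50%,95% [561.8 565.5 570.3] guard front 570.3278 tool [625.4  94.3 146.1] 600.9336850281751 [-0.7 -0.3  0.1]
```

View pics/w3.png

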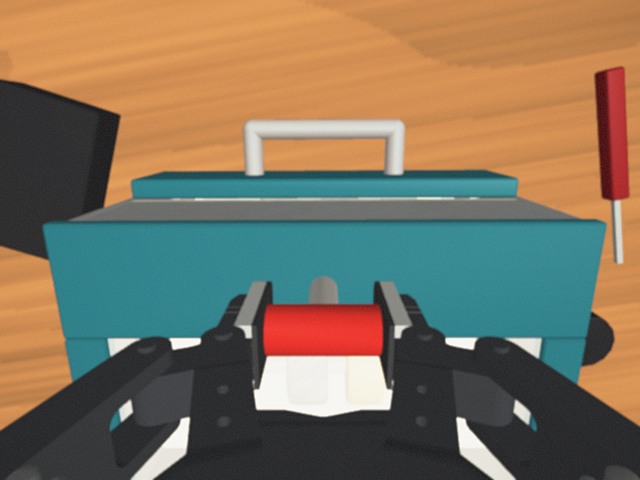

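The barrel is pinched between the pads at (265–382, 305–355), with 38.9 mm of opening against the 40 mm barrel. The drawer looks shut. I'll lift along the arc.

Request:
{"name": "drive_tool", "arguments": {"travel": [[-0.15, 0, -0.43], [-0.33, 0, -0.85], [-0.55, 0, -1.24], [-0.7, 0, -1.47], [-0.8, 0, -1.62]], "twist": [0, 0, 0, 0, 0]}}

```text
clock: 8.8
tool_pos: [648.3, 90.5, 192.9]
tool_rot: [-3.135, -0.02, 2.97]
ft_force: [-1.7, -1.7, -5.8]
grip_width: 0.459
```

```bash
python3 pan.py; python3 - <<'E'
from h import *
o=monitor.get_obs();D=o['tool_pos']-np.array([625.5,94.4,146.2])
print(o['tool_pos'],o['tool_rot'],o['ft_force'],o['grip_width'],D[:2]@[.986,-.167],D[:2]@[.167,.986],D[2])
E
```

```text
panel along x: 5%,50%,95% [561.8 565.3 570.3] guard front 570.3278 tool [648.3  90.5 192.9] 624.0651823948876 [-1.7 -1.7 -5.8]
[648.8365469   90.37241    193.58036101] [-3.13477037 -0.01893165  2.9699929 ] [-2.04685896 -0.34330532 -3.78207503] 0.459184989406599 23.68244277273007 -0.07400040672094338 47.38036100892188
```

Request:
{"name": "drive_tool", "arguments": {"travel": [[-0.3, 0, -0.4], [-0.61, 0, -0.72], [-0.96, 0, -1.02], [-1.32, 0, -1.29], [-1.48, 0, -1.39]], "twist": [0, 0, 0, 0, 0]}}

```text
clock: 9.27
tool_pos: [692.3, 83.1, 234.1]
tool_rot: [-3.134, -0.023, 2.97]
ft_force: [-5.9, -0.0, -0.8]
grip_width: 0.459
```

```bash
python3 - <<'E'
from h import *
o=monitor.get_obs();D=o['tool_pos']-np.array([625.5,94.4,146.2])
dx=D[:2]@[.986,-.167]
print(o['tool_pos'],o['tool_rot'],o['ft_force'],o['grip_width'],dx,D[:2]@[.167,.986],D[2],np.degrees(np.arctan2(44+D[2],150-dx))-16.35)
E
```

```text
[692.34297524  83.09252163 234.10420633] [-3.13428505 -0.02334137  2.96988993] [-5.85963886 -0.03431404 -0.75595593] 0.45851051852277636 67.79552247629776 0.01360319138187266 87.90420632615906 41.718283734614985
```

Request:
{"name": "drive_tool", "arguments": {"travel": [[-0.12, 0, -0.09], [-0.24, 0, -0.18], [-0.24, 0, -0.18], [-0.24, 0, -0.18], [-0.24, 0, -0.18]], "twist": [0, 0, 0, 0, 0]}}

```text
clock: 9.68
tool_pos: [699.3, 81.9, 238.2]
tool_rot: [-3.134, -0.025, 2.97]
ft_force: [-2.2, 0.1, -6.4]
grip_width: 0.456
```

Request:
{"name": "drive_tool", "arguments": {"travel": [[0, 0, 0], [0, 0, 0], [0, 0, 0], [0, 0, 0], [0, 0, 0]], "twist": [0, 0, 0, 0, 0]}}

```text
clock: 10.1
tool_pos: [699.2, 81.9, 238.2]
tool_rot: [-3.134, -0.025, 2.97]
ft_force: [-2.8, 0.1, -4.8]
grip_width: 0.46
```

```bash
python3 pan.py; python3 - <<'E'
from h import *
p,d,o=shot('side','s9.png');W=cloud('side',d,o);D=o['tool_pos']-np.array([625.5,94.4,146.2])
dx=D[:2]@[.986,-.167]
print(o['clock'],o['tool_pos'],o['ft_force'],o['grip_width'],dx,D[2],np.degrees(np.arctan2(44+D[2],150-dx))-16.35)
q=p.astype(int);r,g,b=q[...,0],q[...,1],q[...,2]
T=W[(g>r+30)&(b>r+30)&(W[...,2]>115)&(W[...,2]<280)&(W[...,0]>550)&(W[...,0]<850)]
s=T[:,:2]@[.986,-.167];c=T-T.mean(0);n=np.linalg.svd(c,full_matrices=False)[2][2]
print('guard plane angle',len(T),np.degrees(np.arccos(abs(n[2]))))
cv2.imwrite('pics/s9c.png',cv2.resize(p[100:400,140:520],None,fx=2,fy=2)[:,:,::-1])
E
```

```text
panel along x: 5%,50%,95% [561.9 565.4 570.3] guard front 570.3278 tool [699.2  81.9 238.2] 675.6874895723862 [-2.8  0.1 -4.8]
10.15 [699.1975042   81.93967547 238.19459464] [-2.19586225  0.53092875 -5.13168923] 0.4634721049056962 74.74661333798865 91.99459464498042 44.69180047047975
guard plane angle 325 41.758568070393835
```

View pics/s9c.png

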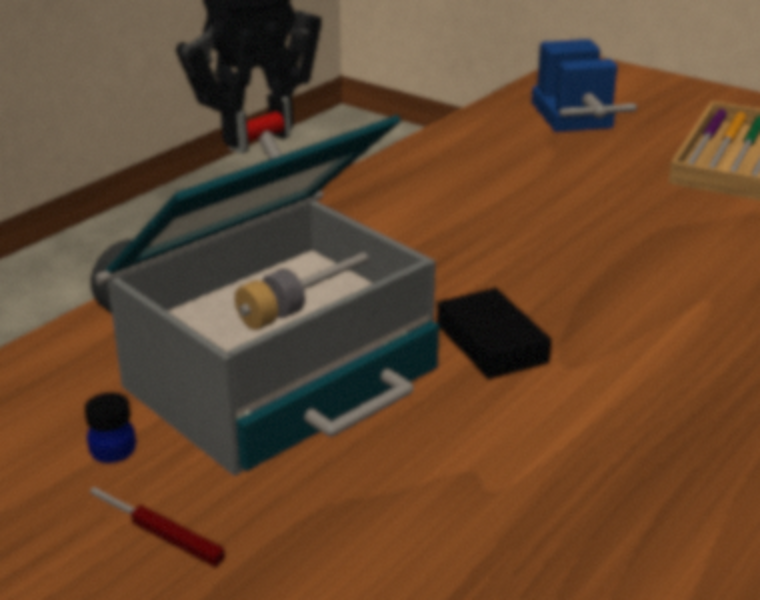

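The guard is held up at about 45°, with the barrel at (265,125) between the fingers. The drawer is shut at (340,400), and the jar, pick and block haven't moved. I'm handing it in.

```bash
python3 -c "
from bench import job_done; print(job_done())"
```

```text
the job is handed in; nothing more can be done
None
```

I pushed the drawer home, then lifted the guard by its red handle. I handed the job in at about 10 s with the gripper still holding it open at about 45°.

- **Drawer:** it stopped dead under about 20 N of push. The panel then stayed at the same position, to within about 0.2 mm, after I backed off and all through the lift. A thin pale line showed above the front panel in one wrist picture. I took that as normal panel clearance, because the drawer would go no further.
- **Guard angle:** two checks disagreed slightly. The arm's position gives 44.7°, and a rougher fit to the guard seen by the side camera gives 41.8°. Both are inside the 39–51° band.
- **Grip:** the opening was steady at about 39 mm on the 40 mm barrel, and the wrist was carrying about 5 N.
- **Block, jar and pick:** they looked undisturbed in the last picture. I didn't measure their positions again.

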